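# Seat a board in the drilling jig and bring the drill guide to its stop

### The job

Get the drilling jig ready to drill the hanging hole: push the small light board that lies in its nest all the way back, flush against the fence under the rail. Also bring the drill guide to the end stop with the rubber bumper: hold its spring-loaded lock button down while you push it along the rail, without forcing it, and let the button come up again so that the guide is locked there. Work with the fingertips only: nothing is to be picked up, and the other things on the bench stay where they are.

Things in the scene. Friction and masses are not known exactly. Their poses are not given: they have to be found in the camera images.
- jig: Drilling jig, fixed to the bench. Origin: middle of the underside of its plywood base (170 mm along x, 250 mm along y, 12 mm thick). +x runs from the open front of the nest back to the fence; +y runs along the rail towards the end stop. The rail stands along the back: aluminium web (its front is the fence, x = 30 mm, up to z = 40 mm) and steel head (up to z = 44 mm).
- fence_mid (a point): Middle of the nest's fence face, in the jig frame (30, 35, 23) mm, axes as the jig's. The nest lies in front of it (-x) between two dark wooden strips, 105 mm apart inside, 10 mm high and 85 mm long; its front is open and its floor is the jig's base (z = 12 mm).
- end_stop (a point): Middle of the rubber bumper's face on the dark steel end stop block, which stands on the +y end of the rail (17 mm long with the bumper, top at z = 62 mm); in the jig frame (51, 95, 53.5) mm. The guide's +y end meets it when the guide joint reads 0.140.
- board_mid (a point): Centre (half-way up) of the small light wooden board: 75 mm along its x, 100 mm along its y, 22 mm thick, about 0.1 kg, loose in the nest, 20 to 38 mm short of the fence at the start. Flush, this point is 37.5 mm in front of fence_mid. Top at z = 34 mm; push it at its front edge (37.5 mm to -x). Axes nearly as the jig's.
- guide (a joint): Position of the drill guide along the rail in m: grows along the jig's +y, 0.140 at the end stop, starts between 0 and 0.052. An aluminium saddle, 56 mm long along the rail, 0.3 kg. Unlocked it slides with 2 to 3 N and stays where it is left; while the button is up the guide is locked, and shoving it then with more than 45 N counts as forcing it.
- bush (a point): Lower mouth of the steel drill bush at the guide's arm (top 20 mm higher, 22 mm across): in the jig frame x = 12 mm, y = -73 mm + guide, z = 38 mm. The arm passes 11 mm above the board, the bush 4 mm; the arm (30 mm wide, top at z = 54 mm) reaches forward to x = -21 mm in the jig frame.
- lock (a joint): Travel of the lock button in m: 0 up, grows as it is pressed down, 0.007 fully down. Spring: 6 N to start, 10.5 N fully down. Up, its teeth stand in a rack of 6 mm pitch under the rail and lock the guide (1 mm of play); they are clear from 0.0045 on. Let go anywhere, it springs up into the next gap and locks the guide there.
- button_top (a point): Centre of the lock button's flat top: ribbed grey pad, 30 x 30 mm, at z = 69.5 mm when up; fully down still 3 mm proud of its housing. In the jig frame x = 55 mm, y = -82 mm + guide. On its +y side, 17 mm from this point, the guide has an upright black thumb rest (32 mm wide, 12 mm above the button) for a fingertip to push against while pressing; the other sides are free. Axes as the jig's.
- glue_bottle: Bystander, to be left alone: white glue bottle with a red cone cap, 47 mm across, 148 mm tall, standing. Origin: centre of its underside.
- next_board: Bystander, to be left alone: larger dark rounded board, 100 x 140 x 29 mm, lying on the bench (the next one to be drilled). Origin: centre of its underside.
- wax: Bystander, to be left alone: red wax tin, 69 mm across, 36 mm tall. Origin: centre of its underside.
- yellow_pencil: Bystander, to be left alone: yellow pencil, 170 mm long, 8 mm thick, lying in front of the jig. Origin: centre of its underside.
- strip: Bystander, to be left alone: square light wooden strip, 160 x 12 x 11 mm, lying behind the jig. Origin: centre of its underside.
Things that resemble listed ones, but are neither listed nor needed, are in the scene too. Of the things that look like the part that bears board_mid, the largest one is meant.

How it is judged:
At the end, for the whole second after the job is handed in: The guide is within 2.5 mm of its end stop with its lock button up (within 1 mm); the board lies flat in the nest, its back edge within 3 mm of the fence and square to it within 0.04 rad (value of joint guide above 0.1375 m and value of joint lock below 0.001 m and x of board_mid in the frame of fence_mid above -0.0405 m and angle between the x axis of board_mid and the x axis of jig, either way round below 0.04 rad and angle between board_mid's own z axis and vertical below 0.05 rad); the robot touches nothing.
It fails at once if the guide is forced (more than 45 N on it, its button not pressed) (contact force between the fingers and guide above 45 N and value of joint lock below 0.001 m).
It fails at once if the board is lifted (height (world z) of board_mid above 0.035 m).
It fails at once if one of the other things is moved by more than 25 mm (distance of any of glue_bottle, next_board, wax, yellow_pencil, strip from where it was at the start of the episode above 0.025 m).
It also fails if it takes over 51 s, if anything falls off the work surface, if the arm or the gripper's body presses on something with over 40 N, if the wrist force passes 120 N, or if a joint passes its speed limit or range.

### The arm

A 6-joint arm with a two-finger parallel gripper is mounted at the origin on a cart in front of the work surface, level with it; the furniture and walls round the work are solid. World frame = base frame: x ahead of the robot, y to its left, z up, the work surface at z = 0. Lengths are in m, angles in rad, forces in N, time in s.
With the tool pointing down it reaches from about 0.375 to 0.9 m from the base axis. Payload 3.1 kg.
Tool frame: the origin (TCP) lies between the finger pads; the fingertips stand 19 mm ahead of it and the grasp point (between the pads) is the TCP; z points along the fingers, y is the direction in which the jaws open and shut (so a half turn about z gives the same grasp; the last joint's range is limited). The gripper opens to 85 mm and grips with 20 to 120 N. Pads are 22 mm wide; open, the fingers measure 114 mm over their backs; the gripper's body (76 mm by 85 mm) begins 54 mm behind the grasp point. The pads swing forward as they close: fully open they stand 13 mm farther back than shut.
Start: joints at [-1.433, 0.527, 1.433, -0, 1.181, -0.178], TCP at [0.194, -0.594, 0.25] pointing down, gripper open.
Joint ranges: [-3.08, 3.08], [-0.75, 2.2], [0.22, 2.44], [-1.43, 4.57], [0, 2.65], [-2.85, 2.85]. Speed limits (rad/s): [2.79, 2.79, 3.14, 3.14, 3.14, 3.14].

### API

Orientations are given as a unit quaternion [x, y, z, w].
In Python, from station import manip, optics, job gives the robot as it stands.
- The arm moves only by the shell command python3 -m inch 'ROWS' [OPENING] [FORCE]. ROWS is JSON, one flat list of numbers, 4 for each row, row after row: the shift along the world's x, y, z in cm, then the turn about the world's z in rad. A call has 1 to 20 rows; each row shifts and turns the commanded pose from where the row before left it; what a row does not reach is not made up. A row lasts 1/8 s, in which the tool goes at most 62.5 mm and 10.7 degrees, less where a joint would pass 70% of its speed; a pose out of reach is approached as far as the arm can. A call with a gripper value outside its range is refused whole. OPENING is the opening in per cent of the stroke, from 0 (shut) to 100 (fully open), set as the call begins (- or left out, the last holds). The fingers move at their own pace and stop on an object; FORCE is the grip in N (left out, the last holds). Time passes only in rows, so rows that do not move let the fingers close. It gives the time, the measured TCP pose, the force and the opening at its end, in the units of the state.
- manip.sense(): the state, without advancing time (a new reading comes with each control period).
- optics.snapshot(name): name is "scene" or "top"; returns (picture, depth): 384x512x3 uint8, red, green, blue; 384x512 float32, m along the optical axis (not along the pixel's ray), 0 where there is no reading.
- optics.camera_model(name): a dict with "mtx" (3x3 intrinsics, pixels), "dist_coeffs" ([k1, k2, p1, p2, k3] as OpenCV has them; the pictures are not rectified), "camera_from_world" (4x4, takes a point from world to camera coordinates). Camera axes: x right, y up, looking along -z (the intrinsics and any distortion apply to the point x, -y, -z); pixel columns grow to the right and rows downward; lengths in m; the calibration is good to about 2 mm. A picture is of the moment at which its call begins. camera_model takes no time and is no camera call.
- job.sign_off(): hands the job in, once; it reports no verdict.
The state is a dict: "t": time; "q": joint angles; "qd": joint speeds; "tau": joint torques, N m; "tcp_pos": TCP position; "tool_rot": TCP orientation; "force": force on the tool from outside, world axes, zero at the start; "ft_torque": the same for the moment, N m; "finger_gap": opening from 0.0 (shut) to 1.0 (fully open).
Only numpy, scipy, OpenCV 4.12 (cv2) and the standard library are available. Lean on these libraries where they do the work, as an engineer would, in place of code of your own. Each camera call takes 0.05 s, during which the arm holds its last target.

## Working session

There is one attempt and no reset: what is moved stays moved. The work goes in short steps, Python scripts to look and compute and a shell command to move; the robot and the scene stay as the last step left them, time stands still between calls to the robot, and variables do not carry over. Pictures are saved under pics/ and viewed, and the job is handed in when it is done.

```bash
ls; mkdir -p pics; python3 - <<'E'
from station import manip, optics
import cv2,numpy as np
for n in("scene","top"):
    p,d=optics.snapshot(n); cv2.imwrite(f"pics/{n}0.png",p[:,:,::-1]); np.save(f"{n}0.npy",d)
    m=optics.camera_model(n); print(n,m)
    cv2.imwrite(f"pics/{n}0b.png",cv2.resize(p[:,:,::-1],(800,600),interpolation=cv2.INTER_CUBIC))
print(manip.sense())
E
```

```text
pics
scene {'mtx': array([[453.53361541,   0.        , 249.18783348],
       [  0.        , 453.53361541, 195.05407385],
       [  0.        ,   0.        ,   1.        ]]), 'dist_coeffs': array([-0.05592748,  0.        ,  0.        ,  0.        ,  0.        ]), 'camera_from_world': array([[ 0.44538972, -0.89516787, -0.01739182, -0.3160554 ],
       [ 0.61580848,  0.29217856,  0.73171826, -0.34873909],
       [-0.64992916, -0.33660982,  0.68138529, -1.26174133],
       [ 0.        ,  0.        ,  0.        ,  1.        ]])}
top {'mtx': array([[398.00341336,   0.        , 252.05719476],
       [  0.        , 398.00341336, 191.30595112],
       [  0.        ,   0.        ,   1.        ]]), 'dist_coeffs': array([0.00597716, 0.        , 0.        , 0.        , 0.        ]), 'camera_from_world': array([[ 0.01646744, -0.99968955, -0.01869811, -0.08083455],
       [ 0.98893197,  0.0135267 ,  0.1477518 , -0.48509145],
       [-0.14745301, -0.02092425,  0.98884771, -1.24194989],
       [ 0.        ,  0.        ,  0.        ,  1.        ]])}
{'t': 0.1, 'q': array([-1.43349464e+00,  5.28382599e-01,  1.43377722e+00, -1.54649102e-05,
        1.18140118e+00, -1.78480012e-01]), 'qd': array([ 0.00065962, -0.00257944, -0.0040327 ,  0.00233062,  0.00016781,
       -0.0024598 ]), 'tau': array([-3.42913700e-04, -4.43302917e+01, -1.78586322e+01, -2.06362483e-04,
        3.92551854e-03,  8.60217071e-07]), 'tcp_pos': array([ 0.19405111, -0.59347149,  0.24942469]), 'tool_rot': array([ 9.87560173e-01,  1.57238470e-01,  1.31126551e-05, -9.84110323e-04]), 'force': array([-1.00414295,  1.00101458, -0.48172583]), 'ft_torque': array([ 0.03468604, -0.00089039,  0.01828593]), 'finger_gap': 0.9980399190752817}
```

View pics/scene0b.png

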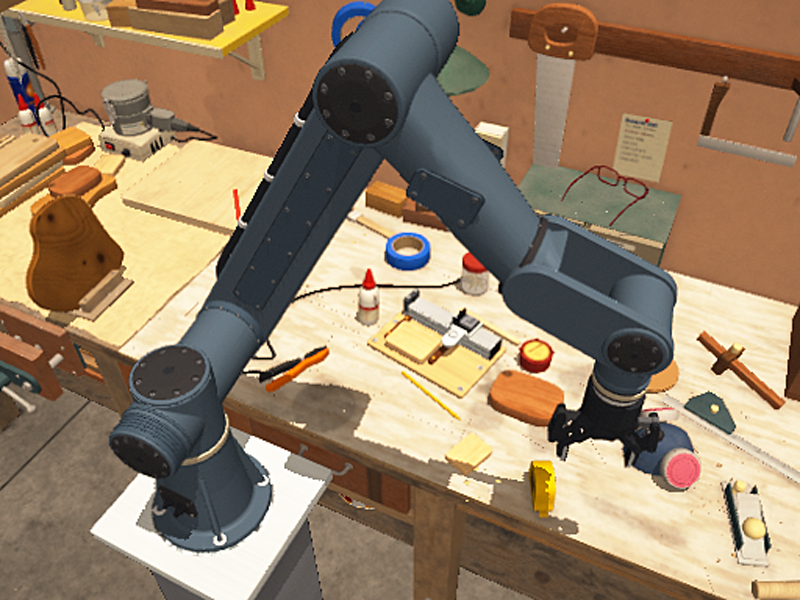

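View pics/top0b.png

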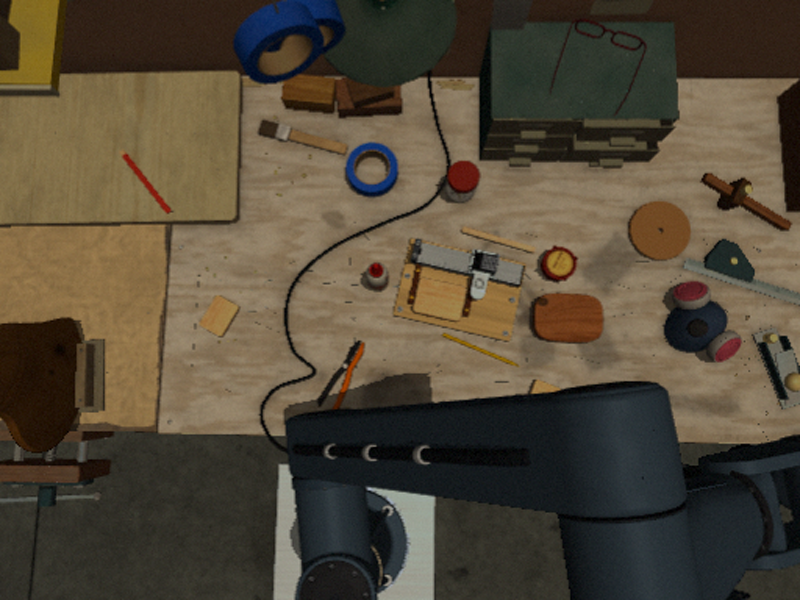

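The scene view shows the jig around (440,345), with the end stop at its left end. In the top view the jig is at about (460,290), the glue bottle at (377,275) and the wax at (558,263). I'll enlarge both.

```bash
python3 - <<'E'
import cv2
a=cv2.imread("pics/top0.png")[140:225,235:395]; cv2.imwrite("pics/top0c.png",cv2.resize(a,None,fx=5,fy=5,interpolation=cv2.INTER_CUBIC))
a=cv2.imread("pics/scene0.png")[175:260,220:360]; cv2.imwrite("pics/scene0c.png",cv2.resize(a,None,fx=5.7,fy=5.7,interpolation=cv2.INTER_CUBIC))
E
```

```text
(no output)
```

View pics/top0c.png

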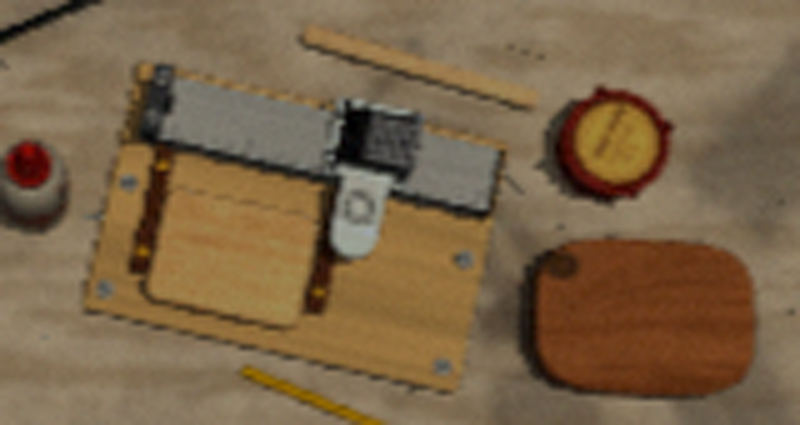

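View pics/scene0c.png

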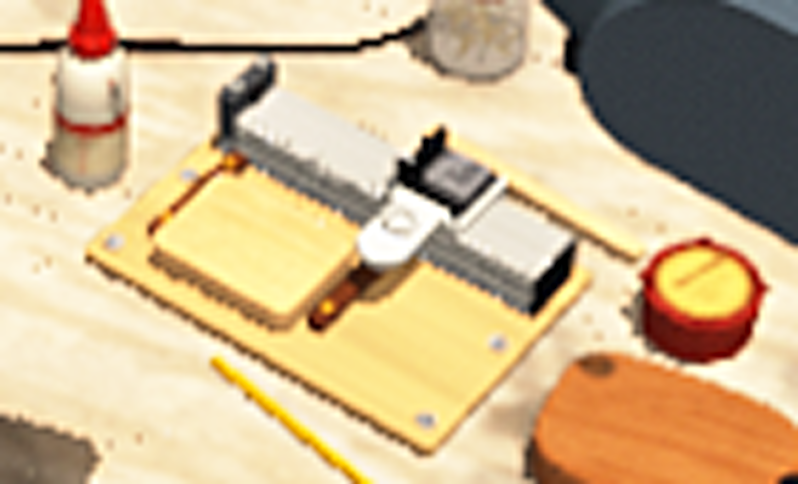

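```bash
cat >h.py <<'E'
import numpy as np,cv2
from station import optics
C={n:optics.camera_model(n) for n in("scene","top")}
def proj(n,P):
    m=C[n];T=m["camera_from_world"];P=np.atleast_2d(P)
    c=P@T[:3,:3].T+T[:3,3]; c=c*[1,-1,-1]
    return cv2.projectPoints(c,np.zeros(3),np.zeros(3),m["mtx"],m["dist_coeffs"])[0][:,0]
def ray(n,uv,z):
    m=C[n];T=m["camera_from_world"]
    u=cv2.undistortPoints(np.array([[uv]],float),m["mtx"],m["dist_coeffs"])[0,0]
    d=T[:3,:3].T@np.array([u[0],-u[1],-1]);o=-T[:3,:3].T@T[:3,3]
    return o+d*(z-o[2])/d[2]
def tc(p): return np.array([235+(p[0]+.5)/5-.5,140+(p[1]+.5)/5-.5])
def sc(p): return np.array([220+(p[0]+.5)/5.7-.5,175+(p[1]+.5)/5.7-.5])
def J(p,P):
    c,s=np.cos(p[2]),np.sin(p[2]);P=np.asarray(P,float)/1000
    return np.array([p[0]+c*P[0]-s*P[1],p[1]+s*P[0]+c*P[1],P[2]])
E
python3 - <<'E'
from h import *
from scipy.optimize import least_squares
def obs(g):
    g=g*1000
    return [("top",tc((83,308)),(-85,125,12)),("top",tc((460,390)),(-85,-125,12)),("top",tc((505,150)),(85,-125,12)),("top",tc((140,65)),(85,125,12)),
    ("top",tc((392,140)),(55,-82+g,69.5)),("top",tc((360,207)),(12,-73+g,58)),
    ("scene",sc((90,255)),(-85,125,12)),("scene",sc((430,450)),(-85,-125,12)),("scene",sc((590,275)),(85,-125,12)),
    ("scene",sc((462,172)),(55,-82+g,69.5)),("scene",sc((398,222)),(12,-73+g,58))]
f=lambda p:np.concatenate([proj(n,J(p,P))[0]-uv for n,uv,P in obs(p[3])])
r=least_squares(f,[.55,-.1,-.2,.03],loss="soft_l1")
print(r.x,np.round(r.fun.reshape(-1,2),1))
for P in [(-7.5+0,35,23),(51,95,62),(55,-82+r.x[3]*1e3,69.5)]: print(P,J(r.x,P))
# triangulated button
for nm,t,s in(("button",(392,140),(462,172)),("bush",(360,207),(398,222)),("boardFL",(150,285),(158,240)),("boardFR",(298,322),(280,318))):
    best=min(np.arange(-.02,.12,.001),key=lambda z:np.linalg.norm(ray("top",tc(t),z)-ray("scene",sc(s),z)))
    print(nm,best,ray("top",tc(t),best),ray("scene",sc(s),best))
E
```

```text
[ 0.51277125 -0.20936905 -0.21085152  0.03826369] [[-0.4  0.4]
 [-0.3  1.2]
 [ 1.  -1.3]
 [-0.3 -0.6]
 [-0.2  0.5]
 [ 0.1  0.3]
 [-1.4 -0.6]
 [ 0.5  0.3]
 [ 1.3 -0.4]
 [-0.6 -0.1]
 [ 0.7 -0.2]]
(-7.5, 35, 23) [ 0.51276259 -0.1735745   0.023     ]
(51, 95, 62) [ 0.58252456 -0.12714693  0.062     ]
(55, np.float64(-43.73631158746548), 69.5) [ 0.55739948 -0.26364783  0.0695    ]
button 0.06800000000000007 [ 0.55935343 -0.26460044  0.068     ] [ 0.55941579 -0.26500018  0.068     ]
bush 0.056000000000000064 [ 0.51844804 -0.24578137  0.056     ] [ 0.51734044 -0.24326267  0.056     ]
boardFL 0.028000000000000042 [ 0.47066324 -0.11402117  0.028     ] [ 0.46963433 -0.11295065  0.028     ]
boardFR 0.028000000000000042 [ 0.44804974 -0.20913982  0.028     ] [ 0.4442232  -0.20297429  0.028     ]
```

The jig fit is consistent: the button triangulates to 68 mm against 69.5 given, and the bush to 56 mm against 58. Jig yaw is about -0.211 and the guide about 0.038. I'll push the board first, starting with a move to a point above its front edge.

```bash
python3 -m inch '[2.2,4.4,0,-0.053, 2.2,4.4,0,-0.053, 2.2,4.4,0,-0.053, 2.2,4.4,0,-0.053, 2.2,4.4,0,-0.053, 2.2,4.4,0,-0.053, 2.2,4.4,0,-0.053, 2.1,4.4,0,-0.053, 2.1,4.4,0,-0.053, 2.1,4.4,0,-0.053, 0,0,-4,0, 0,0,-4,0, 0,0,0,0]' 50
python3 - <<'E'
from h import *
p=[.51277,-.20937,-.21085]
for n,q,f in(("top",[(150,285),(298,322)],tc),("scene",[(158,240),(280,315)],sc)):
  for c in q:
    w=ray(n,f(c),.034)-[p[0],p[1],0]; R=np.array([[np.cos(p[2]),np.sin(p[2])],[-np.sin(p[2]),np.cos(p[2])]])
    print(n,R@w[:2])
from station import optics,manip
pp,d=optics.snapshot("scene"); cv2.imwrite("pics/s1.png",cv2.resize(pp[150:290,200:400,::-1],None,fx=4,fy=4,interpolation=cv2.INTER_CUBIC))
print(manip.sense()["tool_rot"])
E
```

```text
t: 1.72
tcp_pos: [0.4093, -0.1526, 0.1683]
tool_rot: [0.994, -0.107, -0.003, -0.002]
force: [-0.4, 0.5, 0.3]
finger_gap: 0.503
top [-0.06194138  0.08431752]
top [-0.06413616 -0.01296569]
scene [-0.06685601  0.08149773]
scene [-0.07099377 -0.00996177]
[ 9.94272627e-01 -1.06859020e-01 -1.53314155e-03 -8.61688829e-04]
```

View pics/s1.png

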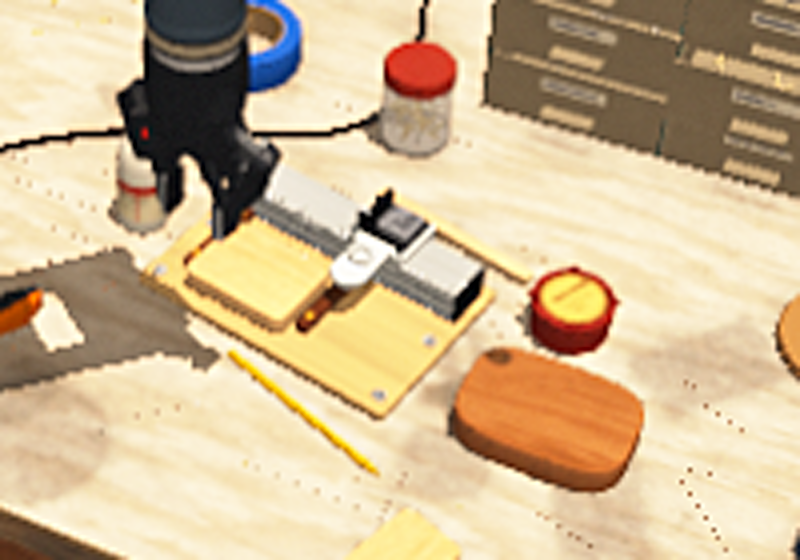

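Gripper is above the front of the board (the fingers show at (200,190) in the crop, clear of bottle and pencil). The board's front edge is at about x = -66 mm in the jig frame. Next I lower the gripper and push along the jig's +x.

```bash
python3 -m inch '[0,0,-4,0, 0,0,-4,0, 0,0,-3,0, 0,0,-1.8,0, 0,0,0,0, 0.98,-0.21,0,0, 0.98,-0.21,0,0, 0.5,-0.1,0,0, 0.5,-0.1,0,0,0,0,0,0]'; python3 - <<'E'
from h import *
from station import optics,manip
pp,d=optics.snapshot("scene"); cv2.imwrite("pics/s2.png",cv2.resize(pp[175:260,220:360,::-1],None,fx=5.7,fy=5.7,interpolation=cv2.INTER_CUBIC))
E
```

```text
t: 3.02
tcp_pos: [0.4411, -0.1603, 0.0424]
tool_rot: [0.994, -0.107, 0.0, 0.0]
force: [0.6, 0.7, 0.4]
finger_gap: 0.497
```

View pics/s2.png

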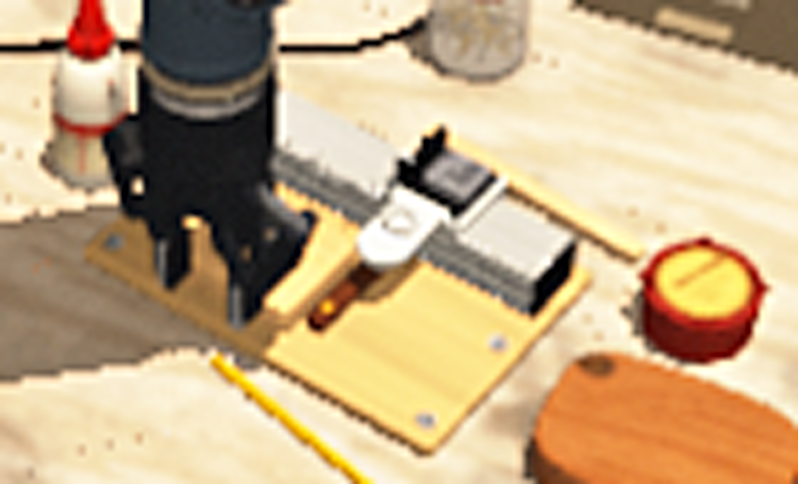

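```bash
python3 -m inch '[-0.8,0.17,0,0, 0,0,-0.7,0, 0.5,-0.1,0,0, 0.5,-0.11,0,0, 0.5,-0.1,0,0, 0.4,-0.1,0,0, 0,0,0,0]';python3 -m inch '[0.4,-0.08,0,0, 0.4,-0.08,0,0, 0,0,0,0]';python3 -m inch '[0.3,-0.06,0,0, 0.3,-0.06,0,0, 0,0,0,0]'
```

```text
t: 3.95
tcp_pos: [0.4524, -0.1629, 0.0354]
tool_rot: [0.994, -0.107, 0.001, 0.0]
force: [0.8, -0.6, -0.7]
finger_gap: 0.503
t: 4.32
tcp_pos: [0.4604, -0.1646, 0.0354]
tool_rot: [0.994, -0.107, 0.001, 0.0]
force: [0.2, 0.3, 1.1]
finger_gap: 0.5
t: 4.7
tcp_pos: [0.4661, -0.1656, 0.0353]
tool_rot: [0.994, -0.107, 0.0, 0.0]
force: [-0.2, 0.2, 0.3]
finger_gap: 0.501
```

```bash
python3 -m inch '[0.2,-0.04,0,0, 0.1,-0.02,0,0, 0,0,0,0]';python3 -m inch '[0.2,-0.04,0,0, 0,0,0,0]'; python3 - <<'E'
from h import *
from station import optics,manip
pp,d=optics.snapshot("scene"); cv2.imwrite("pics/s3.png",cv2.resize(pp[175:260,220:360,::-1],None,fx=5.7,fy=5.7,interpolation=cv2.INTER_CUBIC))
pp,d=optics.snapshot("top"); cv2.imwrite("pics/t3.png",cv2.resize(pp[140:225,235:395,::-1],None,fx=5,fy=5,interpolation=cv2.INTER_CUBIC))
E
```

```text
t: 5.08
tcp_pos: [0.4664, -0.1651, 0.0351]
tool_rot: [0.994, -0.107, -0.003, -0.001]
force: [-6.6, -1.1, 1.6]
finger_gap: 0.503
t: 5.32
tcp_pos: [0.4665, -0.1648, 0.035]
tool_rot: [0.994, -0.107, -0.005, -0.002]
force: [-9.1, -1.7, 3.6]
finger_gap: 0.501
```

View pics/s3.png

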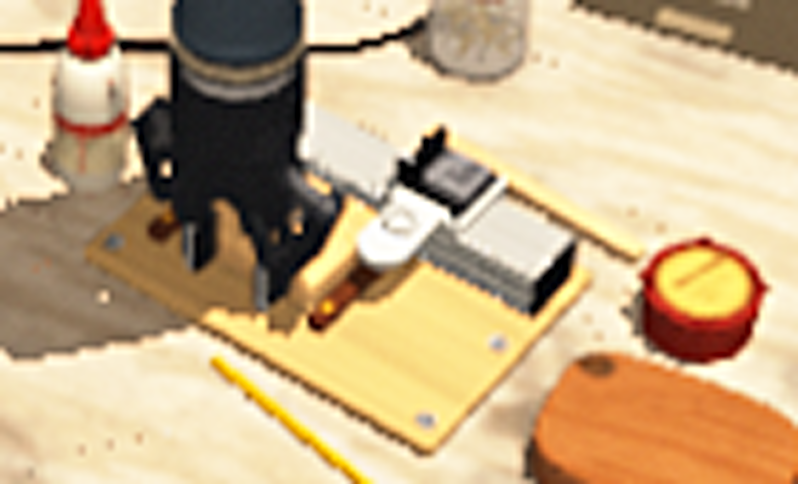

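View pics/t3.png

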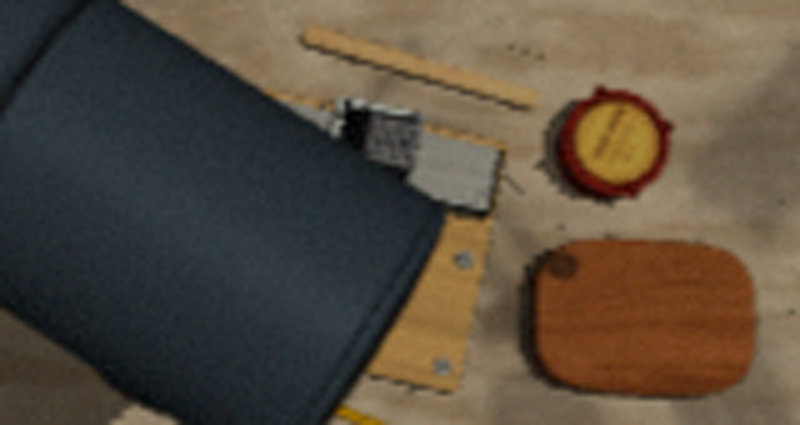

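The push stopped hard at 9 N with the finger centre at jig x = -55 mm. That is where flush should be, and both fingers are on the edge. I'll back off, rise, close the gripper and turn the jaws along the jig's x.

```bash
python3 -m inch '[-1,0.2,0,0, -1.5,0.3,0,0, -1.5,0.3,0,0, 0,0,4,0, 0,0,5,0, 0,0,5,0, 0,0,3,0.157, 0,0,0,0.157, 0,0,0,0.157, 0,0,0,0.157, 0,0,0,0.157, 0,0,0,0.157, 0,0,0,0.157, 0,0,0,0.157, 0,0,0,0.157, 0,0,0,0.157, 0,0,0,0]' 0
python3 - <<'E'
from h import *
from station import optics,manip
print(manip.sense())
pp,d=optics.snapshot("scene"); cv2.imwrite("pics/s4.png",cv2.resize(pp[175:260,220:360,::-1],None,fx=5.7,fy=5.7,interpolation=cv2.INTER_CUBIC))
E
```

```text
t: 7.55
tcp_pos: [0.431, -0.1585, 0.2054]
tool_rot: [0.779, 0.626, 0.0, 0.001]
force: [0.1, 0.4, -0.4]
finger_gap: 0.0
{'t': 7.55, 'q': array([-5.96755677e-01,  3.77003031e-01,  1.88588688e+00,  3.24366855e-04,
        8.77508897e-01, -3.80107624e-01]), 'qd': array([-0.00099016,  0.00063287,  0.00084175, -0.00072296,  0.00542864,
        0.04358647]), 'tau': array([-1.96866008e-04, -3.20848739e+01, -1.27964982e+01,  1.73767971e-04,
       -8.18140456e-03, -2.59343460e-01]), 'tcp_pos': array([ 0.43096481, -0.15851347,  0.20539575]), 'tool_rot': array([7.79473890e-01, 6.26434420e-01, 2.94014807e-04, 5.34275803e-04]), 'force': array([ 0.10359368,  0.38425788, -0.40609364]), 'ft_torque': array([0.02705341, 0.02003352, 0.01021903]), 'finger_gap': 0.00021294729870690291}
```

View pics/s4.png

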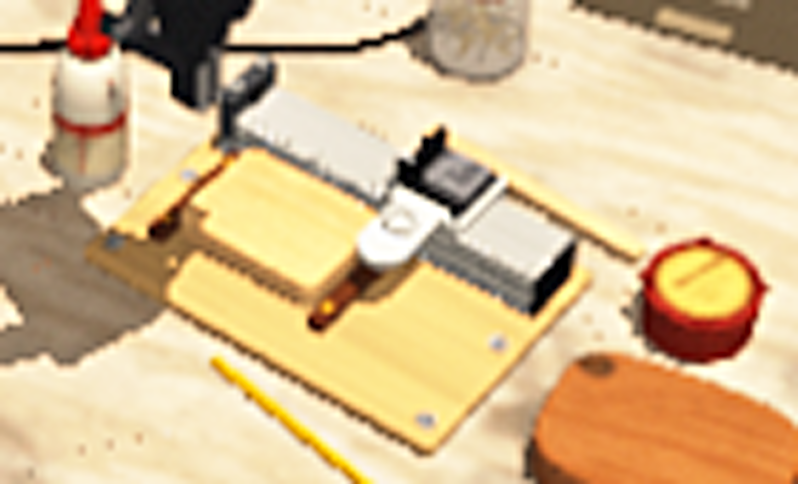

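The crop shows the board flush on the fence, with the closed fingers up at (195,80). Now I move over the lock button, slightly towards the thumb rest.

```bash
python3 -m inch '[3.2,-2.5,0,0, 3.2,-2.5,0,0, 3.2,-2.6,0,0, 3.2,-2.55,0,0, 0,0,-3,0, 0,0,-3,0, 0,0,-2.5,0, 0,0,-1.3,0, 0,0,0,0]'
python3 - <<'E'
from h import *
from station import optics,manip
for n,a,f in(("scene",(180,270,240,340),7),("top",(140,225,235,395),5)):
  pp,d=optics.snapshot(n); cv2.imwrite(f"pics/{n}5.png",cv2.resize(pp[a[0]:a[1],a[2]:a[3],::-1],None,fx=f,fy=f,interpolation=cv2.INTER_CUBIC))
E
```

```text
t: 8.72
tcp_pos: [0.5584, -0.2597, 0.1065]
tool_rot: [0.779, 0.627, -0.0, -0.001]
force: [-0.5, -0.2, 0.7]
finger_gap: 0.001
```

View pics/scene5.png

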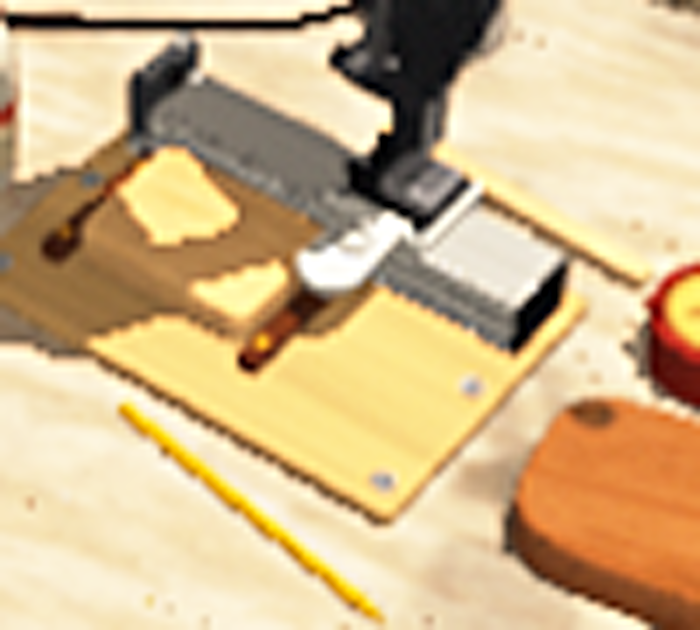

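View pics/top5.png

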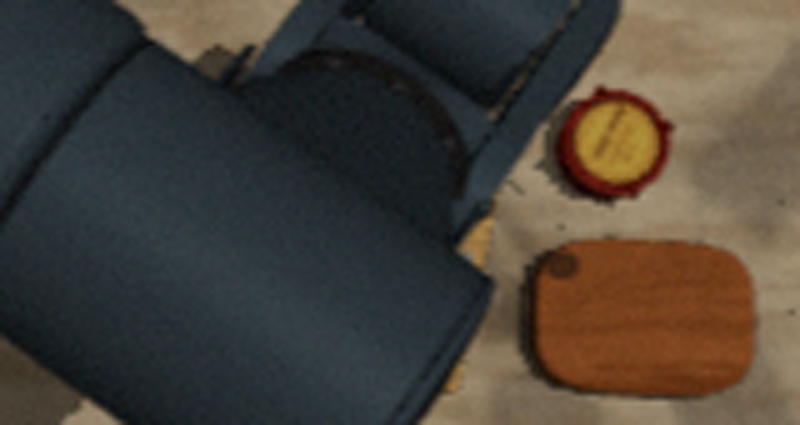

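The tip is close to the thumb rest, so I'll centre it on the button before pressing and then slide to the rest.

```bash
python3 -m inch '[-0.05,-0.4,0,0, 0,0,-1,0, 0,0,-0.5,0, 0,0,0,0]'; python3 -m inch '[0,0,-0.4,0, 0,0,-0.3,0, 0,0,0,0]';  python3 -m inch '[0,0,-0.3,0, 0,0,-0.3,0, 0,0,0,0]'
```

```text
t: 9.32
tcp_pos: [0.5577, -0.2636, 0.0916]
tool_rot: [0.779, 0.627, -0.0, -0.001]
force: [-0.3, -0.6, -1.0]
finger_gap: 0.0
t: 9.7
tcp_pos: [0.5585, -0.2641, 0.0862]
tool_rot: [0.779, 0.627, 0.0, 0.0]
force: [-1.0, 0.6, 7.3]
finger_gap: 0.001
t: 10.07
tcp_pos: [0.5586, -0.2642, 0.0815]
tool_rot: [0.779, 0.627, 0.0, 0.001]
force: [-2.4, 1.3, 12.8]
finger_gap: 0.004
```

The button is fully down: tip dropped 7 mm at 12.8 N. Now I slide along the rail.

```bash
python3 -m inch '[0.06,0.29,0,0, 0.06,0.29,0,0, 0.06,0.29,0,0, 0.06,0.29,0,0, 0.06,0.29,0,0, 0,0,0,0]'
```

```text
t: 10.82
tcp_pos: [0.5616, -0.2501, 0.0815]
tool_rot: [0.779, 0.627, -0.0, 0.001]
force: [-3.7, 0.1, 12.3]
finger_gap: 0.001
```

```bash
python3 -m inch '[0.08,0.4,0,0, 0.08,0.4,0,0, 0.09,0.4,0,0, 0.09,0.4,0,0, 0.08,0.4,0,0, 0.09,0.4,0,0, 0.08,0.4,0,0, 0.09,0.4,0,0, 0.08,0.4,0,0, 0.09,0.4,0,0, 0,0,0,0]';python3 - <<'E'
from h import *
from station import optics,manip
for n,a,f in(("scene",(180,270,220,340),6.5),):
  pp,d=optics.snapshot(n); cv2.imwrite(f"pics/{n}6.png",cv2.resize(pp[a[0]:a[1],a[2]:a[3],::-1],None,fx=f,fy=f,interpolation=cv2.INTER_CUBIC))
E
```

```text
t: 12.2
tcp_pos: [0.5703, -0.2099, 0.0815]
tool_rot: [0.779, 0.627, 0.0, 0.001]
force: [-2.4, -0.1, 12.0]
finger_gap: -0.002
```

View pics/scene6.png

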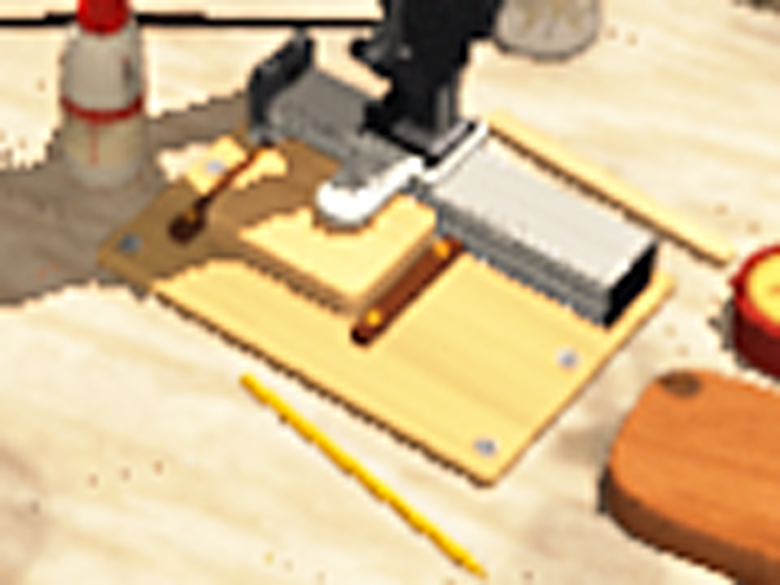

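The guide is moving with the finger (its arm is now at (350,200)), and forces are low. About 47 mm remain.

```bash
python3 -m inch '[0.08,0.4,0,0, 0.08,0.4,0,0, 0.09,0.4,0,0, 0.09,0.4,0,0, 0.08,0.4,0,0, 0.09,0.4,0,0, 0.08,0.4,0,0, 0.09,0.4,0,0, 0.08,0.4,0,0, 0,0,0,0]'; python3 -m inch '[0.06,0.3,0,0, 0.06,0.3,0,0,0,0,0,0]'
```

```text
t: 13.5
tcp_pos: [0.5781, -0.1739, 0.0815]
tool_rot: [0.779, 0.627, 0.0, 0.001]
force: [-1.9, 1.1, 12.1]
finger_gap: -0.004
t: 13.88
tcp_pos: [0.5794, -0.168, 0.0815]
tool_rot: [0.779, 0.627, 0.0, 0.001]
force: [-2.4, 0.6, 12.4]
finger_gap: 0.002
```

```bash
python3 -m inch '[0.06,0.3,0,0, 0.06,0.3,0,0,0,0,0,0]'
```

```text
t: 14.25
tcp_pos: [0.5807, -0.1633, 0.0815]
tool_rot: [0.778, 0.628, -0.0, 0.002]
force: [-2.7, -3.2, 10.3]
finger_gap: -0.002
```

```bash
python3 -m inch '[0.06,0.3,0,0, 0.04,0.2,0,0,0,0,0,0]';  python3 -m inch '[0.04,0.2,0,0, 0.04,0.2,0,0,0,0,0,0]'
```

```text
t: 14.62
tcp_pos: [0.5824, -0.1591, 0.0816]
tool_rot: [0.778, 0.628, 0.0, 0.003]
force: [-1.9, -5.2, 10.0]
finger_gap: 0.001
t: 15.0
tcp_pos: [0.583, -0.1574, 0.0817]
tool_rot: [0.778, 0.628, -0.001, 0.005]
force: [-4.2, -12.0, 9.8]
finger_gap: 0.001
```

The finger now presses the thumb rest at 12 N and has stopped, as expected against the end stop. I'll check by picture before letting go.

```bash
python3 - <<'E'
from h import *
from station import optics,manip
for n,a,f in(("scene",(180,250,220,320),8),):
  pp,d=optics.snapshot(n); cv2.imwrite(f"pics/{n}7.png",cv2.resize(pp[a[0]:a[1],a[2]:a[3],::-1],None,fx=f,fy=f,interpolation=cv2.INTER_CUBIC))
E
```

```text
(no output)
```

View pics/scene7.png

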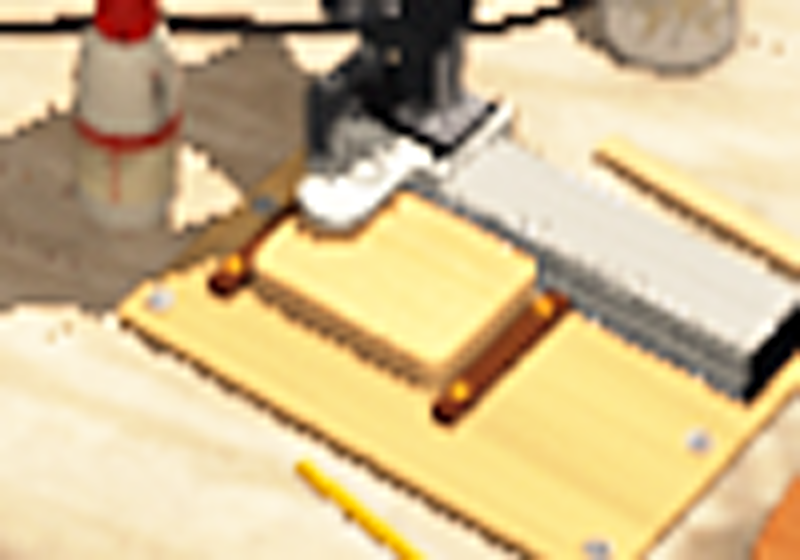

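The guide abuts the end stop at (330,130). I'll lift straight up slowly, keeping the light push.

```bash
python3 -m inch '[0,0,0.4,0, 0,0,0.4,0, 0,0,0.4,0, 0,0,0,0]'; python3 -m inch '[0,0,0.4,0, -0.04,-0.2,0.3,0, -0.04,-0.2,0.5,0, 0,0,0,0]'; python3 -m inch '[0,0,3,0, 0,0,4,0, 0,0,5,0, -2,-4.5,2,0, -2.5,-5.5,0,0, -2.5,-5.5,0,0, -2.5,-5.5,0,0,-2.5,-5.5,0,0, -2.5,-5.5,0,0, -2.5,-5.5,0,0, 0,0,0,0]'
python3 - <<'E'
from h import *
from station import optics,manip
for n,a,f in(("scene",(180,250,220,320),8),("top",(140,225,235,395),5)):
  pp,d=optics.snapshot(n); cv2.imwrite(f"pics/{n}8.png",cv2.resize(pp[a[0]:a[1],a[2]:a[3],::-1],None,fx=f,fy=f,interpolation=cv2.INTER_CUBIC));cv2.imwrite(f"pics/{n}8full.png",pp[:,:,::-1])
E
```

```text
t: 15.55
tcp_pos: [0.582, -0.157, 0.0914]
tool_rot: [0.778, 0.628, -0.002, 0.003]
force: [-2.0, -11.6, -1.7]
finger_gap: -0.002
t: 16.05
tcp_pos: [0.5811, -0.1564, 0.1039]
tool_rot: [0.779, 0.627, 0.0, 0.0]
force: [0.6, 0.6, 0.2]
finger_gap: -0.007
t: 17.42
tcp_pos: [0.4086, -0.5356, 0.2431]
tool_rot: [0.78, 0.625, -0.001, 0.001]
force: [0.2, 0.5, 0.3]
finger_gap: -0.001
```

View pics/scene8.png

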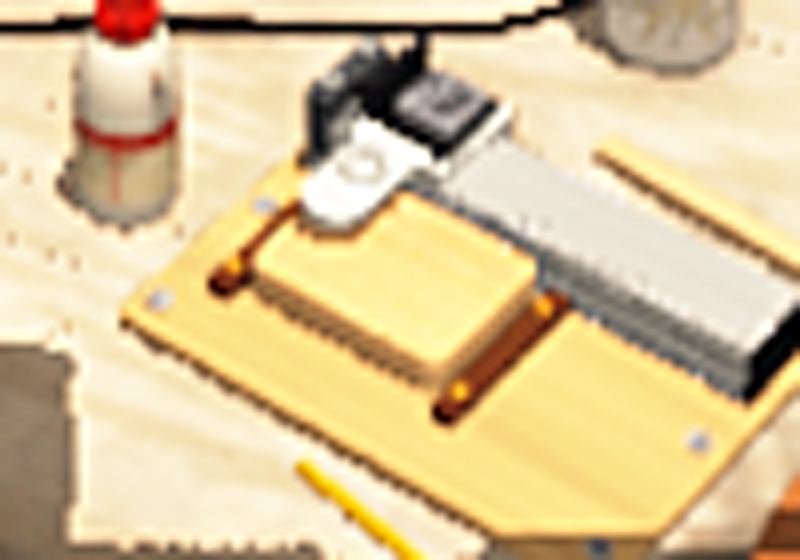

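View pics/top8.png

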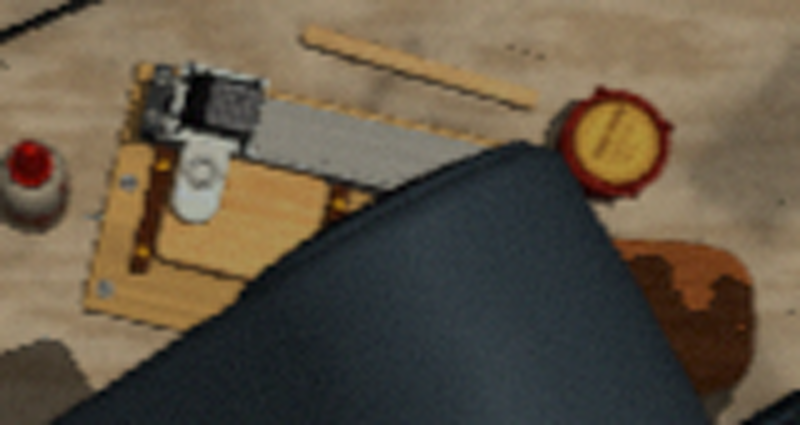

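The guide sits on the end stop and the board on the fence. I'll clear the arm from the top view and check the numbers.

```bash
python3 -m inch '[-3.5,-1,0,0, -3.5,-1,0,0, -3.5,-1,0,0, -3.5,-1,0,0, -3.5,-1,0,0, -3.5,-1,0,0, 0,0,0,0]'
python3 - <<'E'
from h import *
from station import optics,manip
pp,d=optics.snapshot("top"); a=(140,200,245,345);cv2.imwrite("pics/top9.png",cv2.resize(pp[a[0]:a[1],a[2]:a[3],::-1],None,fx=8,fy=8,interpolation=cv2.INTER_CUBIC))
E
```

```text
t: 18.4
tcp_pos: [0.2002, -0.5906, 0.2435]
tool_rot: [0.779, 0.627, 0.0, -0.0]
force: [0.0, 0.7, -0.1]
finger_gap: 0.002
```

View pics/top9.png

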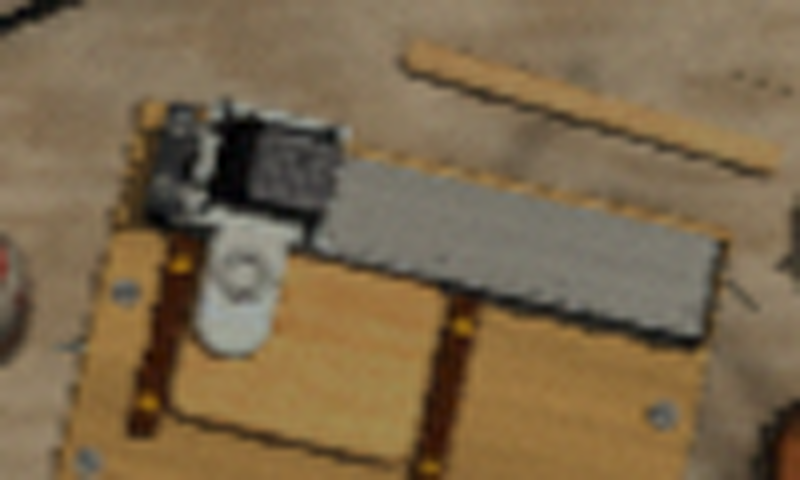

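```bash
python3 - <<'E'
from h import *
p=[.51277,-.20937,-.21085]
R=np.array([[np.cos(p[2]),np.sin(p[2])],[-np.sin(p[2]),np.cos(p[2])]])
t=lambda q:np.array([245+(q[0]+.5)/8-.5,140+(q[1]+.5)/8-.5])
def j(w): return (R@(w[:2]-p[:2])*1000).round(1)
for nm,q,z in(("button",(295,172),.0695),("bush",(243,275),.058),("FL",(175,408),.034),("FR",(405,460),.034)): print(nm,j(ray("top",t(q),z)))
s=lambda q:np.array([220+(q[0]+.5)/8-.5,180+(q[1]+.5)/8-.5])
for nm,q,z in(("button",(447,100),.0695),("bush",(362,165),.058),("FL",(262,268),.034),("FR",(425,360),.034),("BR",(540,265),.034)): print("scene",nm,j(ray("scene",s(q),z)))
best=min(np.arange(.04,.1,.0005),key=lambda z:np.linalg.norm(ray("top",t((295,172)),z)-ray("scene",s((447,100)),z)));print("button z",best)
E
```

```text
button [55.4 56.9]
bush [12.8 68. ]
FL [-41.5  82.9]
FR [-41.6 -11.3]
scene button [55.4 56.5]
scene bush [11.4 68.2]
scene FL [-43.5  78.8]
scene FR [-44.4  -6.3]
scene BR [ 28.5 -12. ]
button z 0.06900000000000003
```

```bash
python3 -c "
from station import job; print(job.sign_off())"
```

```text
the job is handed in; nothing more can be done
None
```

I pushed the board back to the fence and locked the drill guide at the end stop, then handed the job in at about 18.5 s. The sign-off reports no verdict, so the result rests on my own checks.

**Board:** I pushed its front edge with the half-open fingertips until it stopped hard at about 9 N. Its front edge measures x = -41.5 mm at both corners from the top camera and about -44 mm from the scene camera. Flush would be -45 mm, so the two views disagree by 2–3 mm; that is about the accuracy of the calibration and my pixel reading. The edge is square to within about 0.01 rad.

**Guide:** I held the button fully down (7 mm, about 12 N) and slid the guide until it stopped against the end stop, with about 12 N on the thumb rest. I then lifted straight up to let the button rise.
- **Position:** the button reads y ≈ 56.7 mm (58 expected) and the bush y ≈ 68.1 mm (67 expected). The two miss in opposite directions and average to a guide position of about 0.140.
- **Lock:** the button top measures 69.0 mm (69.5 expected), so it is up, but this is a camera reading good only to about 1–2 mm.

The robot ended clear of everything. In the last pictures I saw no bystander disturbed, though I did not measure their positions.

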